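Seat the snap caps along a curved vial rack

TASK

The five blue snap caps on the curved vial rack stand a few millimetres proud: start at the end with the red disc and run your fingertips along the row to the other end, pressing the caps fully down from above one after another, in order. Do it lightly and in one pass, following the curve and staying close over the caps from the first to the last, then leave the row clear. Do not grasp, lift or shove the rack, and leave the petri dish, beaker, vial and marker around it alone.

Things in the scene. Friction and masses are not known exactly. Their poses are not given: they have to be found in the camera images.
- rack: banana-shaped two-deck vial rack, grey base, white top plate (44 mm wide, top 40 mm above the worktop); 2 kg, loose. Origin: on its underside, below the middle cap; z up. Caps: 40 mm apart on an arc of radius 110 mm about x = -110 mm, y = 0 of this frame; cap 1 at y = -74 mm, cap 5 at y = +74 mm (both x = -28 mm). A flat red disc (22 mm) beyond cap 1 marks the start.
- arc_centre (a point): centre of the arc along which the caps stand, 55 mm above the worktop; 110 mm horizontally from each cap's axis, on the hollow side of the rack
- cap1_top (a point): middle of the domed top of blue snap cap 1 (cap 1 is next to the red disc, cap 5 at the other end); cap 23 mm across, 13.7 mm high; this point is about 60 mm above the worktop when the cap stands proud, 55 mm when seated, and moves with the cap
- cap1 (a joint): how far cap 1 is pushed down, m: 0 = stands 5 mm proud, 0.005 = fully seated on its stop. Stiff fit: gives way at about 3 N downward push and stays where it is left; it cannot come off upward. Its side is steep: come onto it from above, a tip dragged along at seated height catches on it
- cap2_top (a point): middle of the domed top of blue snap cap 2 (cap 1 is next to the red disc, cap 5 at the other end); cap 23 mm across, 13.7 mm high; this point is about 60 mm above the worktop when the cap stands proud, 55 mm when seated, and moves with the cap
- cap2 (a joint): how far cap 2 is pushed down, m: 0 = stands 5 mm proud, 0.005 = fully seated on its stop. Stiff fit: gives way at about 3 N downward push and stays where it is left; it cannot come off upward. Its side is steep: come onto it from above, a tip dragged along at seated height catches on it
- cap3_top (a point): middle of the domed top of blue snap cap 3 (cap 1 is next to the red disc, cap 5 at the other end); cap 23 mm across, 13.7 mm high; this point is about 60 mm above the worktop when the cap stands proud, 55 mm when seated, and moves with the cap
- cap3 (a joint): how far cap 3 is pushed down, m: 0 = stands 5 mm proud, 0.005 = fully seated on its stop. Stiff fit: gives way at about 3 N downward push and stays where it is left; it cannot come off upward. Its side is steep: come onto it from above, a tip dragged along at seated height catches on it
- cap4_top (a point): middle of the domed top of blue snap cap 4 (cap 1 is next to the red disc, cap 5 at the other end); cap 23 mm across, 13.7 mm high; this point is about 60 mm above the worktop when the cap stands proud, 55 mm when seated, and moves with the cap
- cap4 (a joint): how far cap 4 is pushed down, m: 0 = stands 5 mm proud, 0.005 = fully seated on its stop. Stiff fit: gives way at about 3 N downward push and stays where it is left; it cannot come off upward. Its side is steep: come onto it from above, a tip dragged along at seated height catches on it
- cap5_top (a point): middle of the domed top of blue snap cap 5 (cap 1 is next to the red disc, cap 5 at the other end); cap 23 mm across, 13.7 mm high; this point is about 60 mm above the worktop when the cap stands proud, 55 mm when seated, and moves with the cap
- cap5 (a joint): how far cap 5 is pushed down, m: 0 = stands 5 mm proud, 0.005 = fully seated on its stop. Stiff fit: gives way at about 3 N downward push and stays where it is left; it cannot come off upward. Its side is steep: come onto it from above, a tip dragged along at seated height catches on it
- petri_dish: closed petri dish, 59 mm across, 15 mm high, lying on the hollow side of the rack; origin in the middle of its underside
- beaker: empty clear beaker, 65 mm across, 77 mm high, light, standing on the outer side of the rack; origin in the middle of its underside
- vial: small clear vial, 12 mm across, 40 mm high, standing near the red end; origin in the middle of its underside
- marker: white marker pen with a blue cap, 130 mm long, 14 mm thick, lying off the end of cap 5; origin in the middle of its underside

How it is judged (in metres and radians):
On the way, in this order (a step that is already met when the one before it is completed fails the run):
1. cap 1 is pressed down (within 1 mm of its stop), the later ones still proud (value of joint cap1 above 0.004 m), for 0.1 s.
2. cap 2 is pressed down (within 1 mm of its stop), the later ones still proud (value of joint each of cap1, cap2 above 0.004 m), for 0.1 s.
3. cap 3 is pressed down (within 1 mm of its stop), the later ones still proud (all of step 2 and value of joint cap3 above 0.004 m), for 0.1 s.
4. cap 4 is pressed down (within 1 mm of its stop), the later ones still proud (all of step 3 and value of joint cap4 above 0.004 m), for 0.1 s.
5. cap 5 is pressed down (within 1 mm of its stop) (all of step 4 and value of joint cap5 above 0.004 m), for 0.1 s.
At the end, for the whole second after the job is handed in: all five caps are down to within 1 mm of their stops; the rack stands flat and at rest within 25 mm of where it was; petri dish, beaker, vial and marker are within 15 mm of where they were (all of step 5 and distance of rack from where it was at the start of the episode below 0.025 m and angle between rack's own z axis and vertical below 0.05 rad and linear speed of rack below 0.02 m/s and distance of each of petri_dish, beaker, vial, marker from where it was at the start of the episode below 0.015 m); the robot touches nothing.
It fails at once if the rack is shoved more than 25 mm, lifted or tipped (distance of rack from where it was at the start of the episode above 0.025 m or height (world z) of rack above 0.008 m or angle between rack's own z axis and vertical above 0.08 rad).
It fails at once if the rack or its caps are pressed with more than 30 N (contact force between the arm and rack above 30 N).
It fails at once if between the first cap and the last the fingers go up and away from the row (the tips more than about 45 mm above the caps) (value of joint cap1 above 0.004 m and value of joint cap5 below 0.004 m and z of the grasp point in the frame of rack above 0.125 m).
It fails at once if between the first cap and the last the fingers leave the arc sideways (by more than 45 mm) (value of joint cap1 above 0.004 m and value of joint cap5 below 0.004 m and (horizontal distance between the grasp point and arc_centre above 0.155 m or horizontal distance between the grasp point and arc_centre below 0.065 m)).
It fails at once if the petri dish, beaker, vial or marker is moved more than 15 mm or knocked over (distance of any of petri_dish, beaker, vial, marker from where it was at the start of the episode above 0.015 m or angle between any of beaker, vial's own z axis and vertical above 0.35 rad).
It also fails if it takes over 58 s, if anything falls off the work surface, if the arm or the gripper's body presses on something with over 40 N, if the wrist force passes 120 N, or if a joint passes its speed limit or range.

ROBOT

A 6-joint arm with a two-finger parallel gripper is mounted at the origin on a cart in front of the work surface, level with it; the furniture and walls round the work are solid. World frame = base frame: x ahead of the robot, y to its left, z up, the work surface at z = 0. Lengths are in m, angles in degrees, forces in N, time in s.
With the tool pointing down it reaches from about 0.35 to 0.875 m from the base axis. Payload 4.2 kg.
Tool frame: the origin (TCP) lies midway between the tips of the shut fingers; the grasp point (between the pads) lies 19 mm behind it (hold_point_z is the z of the grasp point in the tool frame, in m); z points along the fingers, y is the direction in which the jaws open and shut (so a half turn about z gives the same grasp; the last joint's range is limited). The gripper opens to 87 mm and grips with 3 to 60 N. Pads are 19 mm wide; open, the fingers measure 117 mm over their backs; the gripper's body (75 mm by 190 mm) begins 51 mm behind the grasp point.
Start: joints at [-48.266, 22.042, 0.453, 0, -68.411, -14.817], TCP at [0.283, -0.557, 0.223] pointing down, gripper open.
Joint ranges: [-179.83, 179.83], [-69.29, 118.12], [-61.27, 80.66], [-181.25, 117.63], [-171.15, -9.14], [-177.46, 177.46]. Speed limits (degrees/s): [159.86, 159.86, 180, 180, 180, 180].

INTERFACE

Orientations are given as a 3x3 rotation matrix whose columns are the frame's x, y, z axes.
In Python, from station import * gives the robot as it stands. The module is installed in compiled form; this text tells all that it offers.
- The arm moves only by the tool jog_arm, never from a script. Its argument "moves" is a list of rows, each a list of 7 numbers: the closure, from -1 (fully open) to 1 (shut), then the shift along the tool's x, y, z in m, then the turn, a rotation vector about the tool's x, y, z in rad. In form: [[gripper, x, y, z, wx, wy, wz], ...]. A call has exactly 10 rows; each row is the pose to reach, as a shift and turn from the pose commanded when the call began, along the tool's axes at that moment; what a row does not reach only later rows make up. A row lasts 1/12 s, in which the tool goes at most 41.7 mm and 7.16 degrees, less where a joint would pass 70% of its speed; a pose out of reach is approached as far as the arm can. A call with a gripper value outside its range is refused whole. The fingers move at their own pace and stop on an object; the grip force is fixed at half the most. Time passes only in rows, so rows that repeat a pose let the fingers close, or fill a call up. It gives the time, the measured TCP pose, the force and the opening at its end, in the units of the state.
- sense(): the state, without advancing time (a new reading comes with each control period).
- capture(name): name is "scene" or "top" or "wrist"; returns a dict with "frame" (384x512x3 uint8, red, green, blue), "fov_y" (degrees; the focal length in pixels is half the picture's height over the tangent of half this angle, whatever the lens; pixels are square), "cx", "cy" (the principal point, pixels), "world_from_camera" (4x4, takes a point from camera to world coordinates). Camera axes: x right, y down, z forward; pixel columns grow to the right and rows downward; lengths in m; the calibration is good to about 2 mm. A picture is of the moment at which its call begins. There is no depth.
- finish_job(): hands the job in, once; it reports no verdict.
The state is a dict: "time_s": time; "joints": joint angles; "joint_velocities": joint speeds; "effort": joint torques, N m; "tcp_pos": TCP position; "ee_rot": TCP orientation; "wrist_force": force on the tool from outside, world axes, zero at the start; "moment": the same for the moment, N m; "gripper_width": opening from 0.0 (shut) to 1.0 (fully open).
Only numpy, scipy, OpenCV 4.12 (cv2) and the standard library are available. Lean on these libraries where they do the work, as an engineer would, in place of code of your own. Each camera call takes 0.05 s, during which the arm holds its last target.

## Working session

There is one attempt and no reset: what is moved stays moved. The work goes in short steps, Python scripts to look and compute and a tool call to move; the robot and the scene stay as the last step left them, time stands still between calls to the robot, and variables do not carry over. Pictures are saved under pics/ and viewed, and the job is handed in when it is done.

Besides the shell and the picture viewer there is one more tool, called after "Request:" as name(argument=value, ...), one argument or row to a line, values as JSON. jog_arm: Moves the arm, as the interface text tells. Its arguments: {"type":"object","properties":{"moves":{"type":"array"}},"required":["moves"]}

```bash
mkdir -p pics; python3 - <<'E'
from station import *
import cv2
s=sense(); print(s)
for n in("scene","top","wrist"):
    c=capture(n); cv2.imwrite(f"pics/{n}0.png",c["frame"][:,:,::-1]); print(n,c["fov_y"],c["cx"],c["cy"],c["world_from_camera"].round(4).tolist())
E
```

```text
{'time_s': 0.0, 'joints': array([-4.82658961e+01,  2.20901028e+01,  3.78647386e-01, -2.83490224e-02,
       -6.84119740e+01, -1.48162920e+01]), 'joint_velocities': array([ 0.00397664, -0.09463624, -0.05971578, -0.04832546, -0.03346894,
        0.06607968]), 'effort': array([ 4.45041433e-04, -3.90664208e+01,  1.87411970e+01,  4.22015145e+00,
        1.10574957e-02, -2.17911652e-04]), 'tcp_pos': array([ 0.28267439, -0.55673219,  0.22146048]), 'ee_rot': array([[-8.91739401e-01, -4.52547955e-01, -1.09067255e-03],
       [-4.52549257e-01,  8.91737354e-01,  1.91382098e-03],
       [ 1.06497681e-04,  2.20021262e-03, -9.99997574e-01]]), 'wrist_force': array([-0.14255368,  0.79713748, -0.01283778]), 'moment': array([-0.05096682,  0.01262305,  0.02160539]), 'gripper_width': 0.9981158885352607}
scene 46.46417128567 261.19187398278603 195.30840162146265 [[-0.6368, -0.3897, 0.6654, -0.0122], [-0.771, 0.3323, -0.5433, 0.5707], [-0.0094, -0.8589, -0.512, 0.5018], [0.0, 0.0, 0.0, 1.0]]
top 54.624809357435275 256.91706234612326 188.40009368270998 [[0.0205, -0.9952, 0.0959, 0.4866], [-0.9991, -0.024, -0.0357, 0.1218], [0.0379, -0.095, -0.9948, 0.9215], [0.0, 0.0, 0.0, 1.0]]
wrist 58.07088797521506 253.40278696303818 192.13231326371323 [[-0.4532, 0.8645, 0.2172, 0.223], [0.8914, 0.4389, 0.1129, -0.5862], [0.0023, 0.2448, -0.9696, 0.3839], [0.0, 0.0, 0.0, 1.0]]
```

View pics/top0.png

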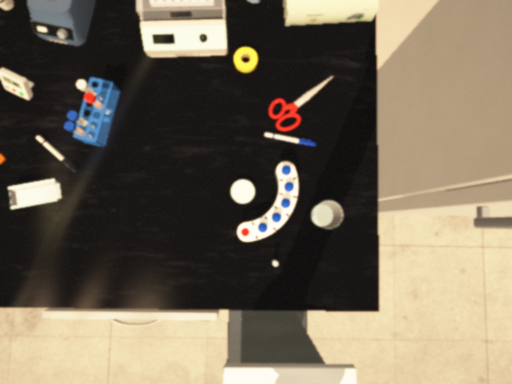

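View pics/scene0.png

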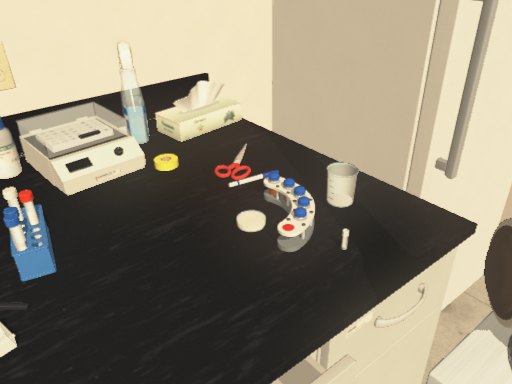

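The top view shows the red disc at (244,231), then caps 1 to 5 from (263,227) to (286,170). The petri dish is at (242,191), the beaker at (327,214), the vial at (275,263) and the marker at (290,139).

```bash
cat > h.py <<'E'
import numpy as np, cv2
from scipy.optimize import least_squares
from station import *
def blobs(f,lo,hi,amin=8):
    hsv=cv2.cvtColor(f,cv2.COLOR_RGB2HSV); m=cv2.inRange(hsv,lo,hi)
    n,l,st,c=cv2.connectedComponentsWithStats(m)
    return [(c[i],st[i,4]) for i in range(1,n) if st[i,4]>=amin]
def ray(c,p):
    f=c["frame"].shape[0]/2/np.tan(np.radians(c["fov_y"]/2)); T=c["world_from_camera"]
    return T[:3,3],T[:3,:3]@np.array([(p[0]-c["cx"])/f,(p[1]-c["cy"])/f,1])
def onz(c,p,z):
    o,d=ray(c,p); return o+d*(z-o[2])/d[2]
E
python3 - <<'E'
from h import *
L=np.array([[-28,-74],[-7.4,-39.9],[0,0],[-7.4,39.9],[-28,74]])/1000
th=np.array([-2,-1,0,1,2])*2*np.arcsin(20/110)  # chord
print(110*np.sin(th))
for n in("top","scene"):
    c=capture(n)
    b=[(p.round(1),a) for p,a in blobs(c["frame"],(105,120,60),(128,255,255)) if 225<p[0]<330]
    r=[(p.round(1),a) for p,a in blobs(c["frame"],(0,150,100),(6,255,255)) if 225<p[0]<330]
    print(n); 
    for p,a in b: print(p,a,onz(c,p,.055).round(4))
    for p,a in r: print('red',p,a,onz(c,p,.04).round(4))
    for p,a in blobs(c["frame"],(0,0,150),(179,70,255),20): 
        if 225<p[0]<350 and 120<p[1]<270:print('w',p.round(1),a,onz(c,p,.02).round(3))
    x0,y0,w,h=(220,120,140,155) if n=="top" else(210,150,160,110)
    cv2.imwrite(f"pics/{n}z.png",cv2.resize(c["frame"][y0:y0+h,x0:x0+w,::-1],None,fx=3.8,fy=3.8,interpolation=cv2.INTER_CUBIC))
E
```

```text
[-73.46547753 -39.33328664   0.          39.33328664  73.46547753]
top
[307.4 142.1] 109 [ 0.6839 -0.0274  0.055 ]
[286.  169.6] 44 [0.6164 0.0229 0.055 ]
[288.7 186.3] 45 [0.5769 0.016  0.055 ]
[285.2 202.8] 43 [0.5379 0.0237 0.055 ]
[276. 217.] 45 [0.5043 0.0448 0.055 ]
[262.2 227.1] 42 [0.4802 0.0765 0.055 ]
red [284.1 114.3] 646 [0.7545 0.0276 0.04  ]
red [244.7 231.8] 36 [0.4683 0.1168 0.04  ]
w [281.7 137.6] 158 [0.701 0.031 0.02 ]
w [274.2 206.5] 1604 [0.53  0.046 0.02 ]
w [242.3 191.1] 484 [0.566 0.125 0.02 ]
w [325.3 212.7] 554 [ 0.518 -0.079  0.02 ]
w [275.  263.1] 32 [0.395 0.042 0.02 ]
scene
[272.4 174.9] 102 [0.6179 0.025  0.055 ]
[288.8 182.1] 72 [0.5724 0.0199 0.055 ]
[299.2 190.1] 78 [0.5349 0.0263 0.055 ]
[303.3 200.9] 81 [0.5002 0.0488 0.055 ]
[300. 212.] 87 [0.4761 0.0805 0.055 ]
red [232.2 170.8] 381 [0.7117 0.062  0.04  ]
red [288. 227.] 59 [0.4706 0.1149 0.04  ]
w [303.2 132. ] 99310 [ 0.801 -0.245  0.02 ]
w [240.2 154.9] 80 [ 0.799 -0.026  0.02 ]
w [246.  180.1] 158 [0.687 0.043 0.02 ]
w [292.9 208.4] 1128 [0.533 0.044 0.02 ]
w [251.  220.5] 524 [0.554 0.135 0.02 ]
w [344.8 238.4] 107 [0.399 0.041 0.02 ]
w [292.9 248.2] 36 [0.438 0.133 0.02 ]
```

```bash
python3 - <<'E'
from h import *
th=np.array([-2,-1,0,1,2])*2*np.arcsin(20/110)
L=np.c_[110*np.cos(th)-110,110*np.sin(th)]/1000
T=capture("top");S=capture("scene")
pt=[(262.2,227.1),(276,217),(285.2,202.8),(288.7,186.3),(286,169.6)]
ps=[(300,212),(303.3,200.9),(299.2,190.1),(288.8,182.1),(272.4,174.9)]
def fit(Q):
    f=lambda v:((np.c_[np.cos(v[2])*L[:,0]-np.sin(v[2])*L[:,1]+v[0],np.sin(v[2])*L[:,0]+np.cos(v[2])*L[:,1]+v[1]])-Q).ravel()
    best=min((least_squares(f,[Q[2,0],Q[2,1],a]) for a in (-2.5,-1,0.5,2)),key=lambda r:r.cost)
    v=best.x; return v,(f(v).reshape(-1,2)+Q),np.abs(f(v)).max()
for z in(.05,.055,.058):
    for n,c,p in(("top",T,pt),("scene",S,ps)):
        v,P,e=fit(np.array([onz(c,q,z)[:2] for q in p])); print(z,n,v.round(4),e.round(4),P.round(4).tolist())
for q1,q2 in zip(pt,ps):
    o1,d1=ray(T,q1);o2,d2=ray(S,q2)
    t=np.linalg.lstsq(np.c_[d1,-d2],o2-o1,rcond=None)[0]; a=o1+d1*t[0];b=o2+d2*t[1]
    print('tri',((a+b)/2).round(4),(np.linalg.norm(a-b)).round(4))
E
```

```text
0.05 top [ 0.5382  0.0231 -1.947 ] 0.0002 [[0.4803, 0.0763], [0.5043, 0.0443], [0.5382, 0.0231], [0.5775, 0.0154], [0.6169, 0.0223]]
0.05 scene [ 0.5412  0.021  -1.95  ] 0.005 [[0.4834, 0.0743], [0.5074, 0.0423], [0.5412, 0.021], [0.5805, 0.0132], [0.6199, 0.02]]
0.055 top [0.5379 0.0236 4.3362] 0.0003 [[0.4799, 0.0768], [0.504, 0.0448], [0.5379, 0.0236], [0.5772, 0.0159], [0.6166, 0.0228]]
0.055 scene [ 0.5351  0.027  -1.95  ] 0.0042 [[0.4772, 0.0803], [0.5012, 0.0483], [0.5351, 0.027], [0.5743, 0.0192], [0.6137, 0.0259]]
0.058 top [ 0.5377  0.0239 -1.947 ] 0.0005 [[0.4797, 0.0771], [0.5038, 0.0451], [0.5377, 0.0239], [0.577, 0.0162], [0.6164, 0.0231]]
0.058 scene [ 0.5313  0.0305 -1.95  ] 0.0037 [[0.4735, 0.0838], [0.4975, 0.0518], [0.5313, 0.0305], [0.5706, 0.0227], [0.61, 0.0295]]
tri [0.4802 0.0764 0.0512] 0.0001
tri [0.5044 0.0445 0.0513] 0.0
tri [0.538  0.0234 0.0526] 0.0001
tri [0.5772 0.0155 0.0514] 0.0002
tri [0.6173 0.0238 0.0548] 0.0026
```

View pics/topz.png

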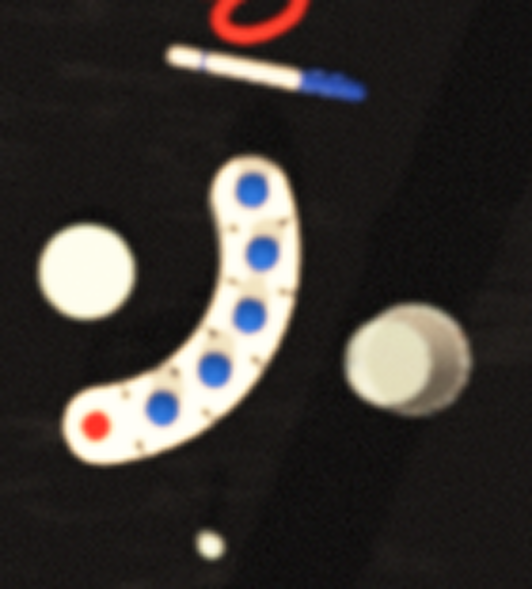

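View pics/scenez.png

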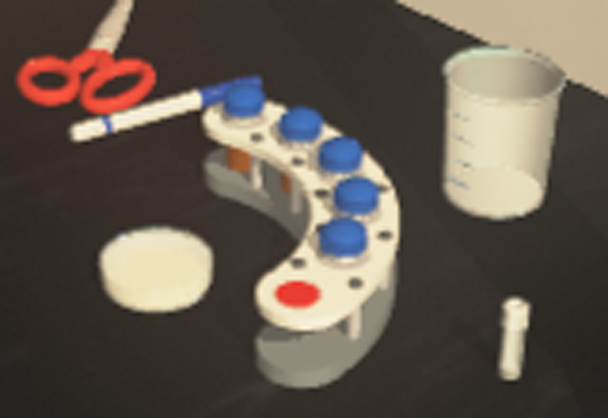

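Request:
jog_arm(
  moves=[
    [1, -0.023, 0.024, 0, 0, 0, 0],
    [1, -0.046, 0.048, 0, 0, 0, 0],
    [1, -0.07, 0.072, 0, 0, 0, 0],
    [1, -0.1, 0.103, 0, 0, 0, 0],
    [1, -0.125, 0.129, 0, 0, 0, 0],
    [1, -0.15, 0.155, 0, 0, 0, 0],
    [1, -0.175, 0.18, 0, 0, 0, 0],
    [1, -0.2, 0.206, 0, 0, 0, 0],
    [1, -0.22, 0.226, 0, 0, 0, 0],
    [1, -0.23, 0.237, 0, 0, 0, 0],
  ],
)

```text
time_s: 1.18
tcp_pos: [0.3813, -0.2394, 0.2229]
ee_rot: [[-0.89, -0.455, 0.001], [-0.455, 0.89, 0.0], [-0.001, -0.0, -1.0]]
wrist_force: [0.9, -0.2, -0.2]
gripper_width: 0.322
```

Request:
jog_arm(
  moves=[
    [1, -0.023, 0.024, 0, 0, 0, 0],
    [1, -0.046, 0.048, 0, 0, 0, 0],
    [1, -0.07, 0.072, 0, 0, 0, 0],
    [1, -0.1, 0.103, 0, 0, 0, 0],
    [1, -0.125, 0.129, 0, 0, 0, 0],
    [1, -0.15, 0.155, 0, 0, 0, 0],
    [1, -0.175, 0.18, 0, 0, 0, 0],
    [1, -0.2, 0.206, 0, 0, 0, 0],
    [1, -0.22, 0.228, 0, 0, 0, 0],
    [1, -0.232, 0.239, 0, 0, 0, 0],
  ],
)

```text
time_s: 2.02
tcp_pos: [0.4801, 0.0792, 0.2227]
ee_rot: [[-0.89, -0.455, 0.001], [-0.455, 0.89, 0.001], [-0.001, 0.0, -1.0]]
wrist_force: [0.6, 0.4, -0.7]
gripper_width: 0.004
```

Request:
jog_arm(
  moves=[
    [1, 0.001, -0.002, 0.015, 0, 0, 0],
    [1, 0.001, -0.002, 0.035, 0, 0, 0],
    [1, 0.001, -0.002, 0.055, 0, 0, 0],
    [1, 0.001, -0.002, 0.075, 0, 0, 0],
    [1, 0.001, -0.002, 0.095, 0, 0, 0],
    [1, 0.001, -0.002, 0.11, 0, 0, 0],
    [1, 0.001, -0.002, 0.125, 0, 0, 0],
    [1, 0.001, -0.002, 0.138, 0, 0, 0],
    [1, 0.001, -0.002, 0.138, 0, 0, 0],
    [1, 0.001, -0.002, 0.138, 0, 0, 0],
  ],
)

```text
time_s: 2.85
tcp_pos: [0.4793, 0.0736, 0.0843]
ee_rot: [[-0.892, -0.452, -0.001], [-0.452, 0.892, -0.001], [0.001, -0.0, -1.0]]
wrist_force: [0.8, -0.2, -0.5]
gripper_width: 0.006
```

```bash
python3 - <<'E'
from h import *
s=sense(); print(s["tcp_pos"].round(4),s["wrist_force"].round(2),s["ee_rot"].round(4).tolist())
for n in("top","scene","wrist"):
    c=capture(n)
    f=c["frame"]
    x0,y0,w,h={"top":(220,120,140,155),"scene":(210,100,160,150),"wrist":(0,0,512,384)}[n]
    k=1.5 if n=="wrist" else 3.6
    cv2.imwrite(f"pics/{n}1.png",cv2.resize(f[y0:y0+h,x0:x0+w,::-1],None,fx=k,fy=k,interpolation=cv2.INTER_CUBIC))
E
```

```text
[0.4793 0.0736 0.0843] [ 0.82 -0.19 -0.47] [[-0.8918, -0.4525, -0.0012], [-0.4525, 0.8918, -0.0009], [0.0015, -0.0002, -1.0]]
```

View pics/scene1.png

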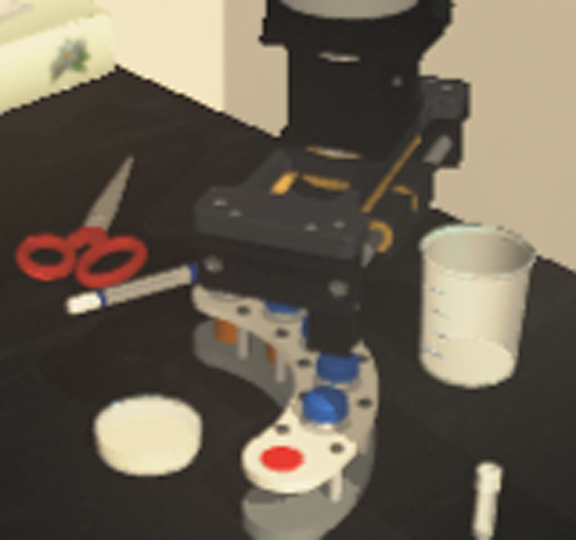

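View pics/wrist1.png

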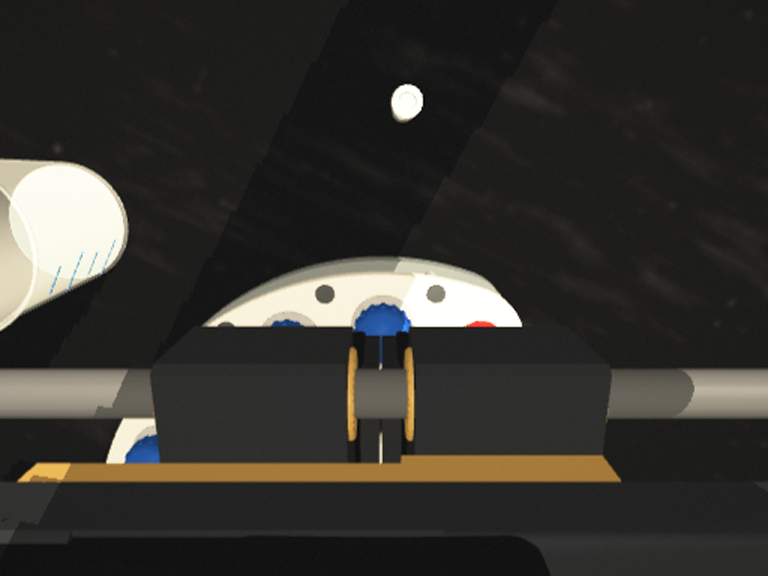

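Request:
jog_arm(
  moves=[
    [1, -0.002, 0.002, 0.003, 0, 0, 0],
    [1, -0.002, 0.002, 0.007, 0, 0, 0],
    [1, -0.002, 0.002, 0.011, 0, 0, 0],
    [1, -0.002, 0.002, 0.015, 0, 0, 0],
    [1, -0.002, 0.002, 0.018, 0, 0, 0],
    [1, -0.002, 0.002, 0.02, 0, 0, 0],
    [1, -0.002, 0.002, 0.021, 0, 0, 0],
    [1, -0.002, 0.002, 0.022, 0, 0, 0],
    [1, -0.002, 0.002, 0.022, 0, 0, 0],
    [1, -0.002, 0.002, 0.022, 0, 0, 0],
  ],
)

```text
time_s: 3.83
tcp_pos: [0.4804, 0.0768, 0.0626]
ee_rot: [[-0.892, -0.453, 0.0], [-0.453, 0.892, 0.0], [-0.0, -0.0, -1.0]]
wrist_force: [0.2, -0.4, 0.5]
gripper_width: 0.005
```

Request:
jog_arm(
  moves=[
    [1, 0, 0, 0.001, 0, 0, 0],
    [1, 0, 0, 0.002, 0, 0, 0],
    [1, 0, 0, 0.003, 0, 0, 0],
    [1, 0, 0, 0.004, 0, 0, 0],
    [1, 0, 0, 0.005, 0, 0, 0],
    [1, 0, 0, 0.005, 0, 0, 0],
    [1, 0, 0, 0.005, 0, 0, 0],
    [1, 0, 0, 0.005, 0, 0, 0],
    [1, 0, 0, 0.005, 0, 0, 0],
    [1, 0, 0, 0.005, 0, 0, 0],
  ],
)

```text
time_s: 4.67
tcp_pos: [0.4804, 0.0768, 0.0576]
ee_rot: [[-0.892, -0.453, 0.0], [-0.453, 0.892, 0.0], [-0.0, -0.0, -1.0]]
wrist_force: [-0.4, -0.0, 2.2]
gripper_width: 0.004
```

Request:
jog_arm(
  moves=[
    [1, 0, 0, 0.0005, 0, 0, 0],
    [1, 0, 0, 0.001, 0, 0, 0],
    [1, 0, 0, 0.0015, 0, 0, 0],
    [1, 0, 0, 0.002, 0, 0, 0],
    [1, 0, 0, 0.0025, 0, 0, 0],
    [1, 0, 0, 0.0025, 0, 0, 0],
    [1, 0, 0, 0.0025, 0, 0, 0],
    [1, 0, 0, 0.0025, 0, 0, 0],
    [1, 0, 0, 0.0025, 0, 0, 0],
    [1, 0, 0, 0.0025, 0, 0, 0],
  ],
)

```text
time_s: 5.5
tcp_pos: [0.4804, 0.0768, 0.055]
ee_rot: [[-0.892, -0.453, 0.0], [-0.453, 0.892, 0.0], [-0.0, 0.0, -1.0]]
wrist_force: [-1.2, -0.1, 2.2]
gripper_width: 0.002
```

Request:
jog_arm(
  moves=[
    [1, 0, 0, 0.0002, 0, 0, 0],
    [1, 0, 0, 0.0004, 0, 0, 0],
    [1, 0, 0, 0.0006, 0, 0, 0],
    [1, 0, 0, 0.0008, 0, 0, 0],
    [1, 0, 0, 0.0008, 0, 0, 0],
    [1, 0, 0, 0.0008, 0, 0, 0],
    [1, 0, 0, 0.0008, 0, 0, 0],
    [1, 0, 0, 0.0008, 0, 0, 0],
    [1, 0, 0, 0.0008, 0, 0, 0],
    [1, 0, 0, 0.0008, 0, 0, 0],
  ],
)

```text
time_s: 6.33
tcp_pos: [0.4804, 0.0768, 0.0547]
ee_rot: [[-0.892, -0.453, 0.0], [-0.453, 0.892, 0.0], [-0.0, -0.0, -1.0]]
wrist_force: [-0.8, 0.5, 5.1]
gripper_width: 0.008
```

Cap 1 is seated: the TCP is at 0.0547 m and the force has risen to 5 N. Next, lift 12 mm and go on to cap 2.

Request:
jog_arm(
  moves=[
    [1, 0, 0, -0.006, 0, 0, 0],
    [1, 0, 0, -0.012, 0, 0, 0],
    [1, -0.001, -0.005, -0.013, 0, 0, 0],
    [1, -0.003, -0.016, -0.013, 0, 0, 0],
    [1, -0.0047, -0.028, -0.013, 0, 0, 0],
    [1, -0.006, -0.036, -0.013, 0, 0, 0],
    [1, -0.0065, -0.0392, -0.013, 0, 0, 0],
    [1, -0.0065, -0.0392, -0.013, 0, 0, 0],
    [1, -0.0065, -0.0392, -0.01, 0, 0, 0],
    [1, -0.0065, -0.0392, -0.008, 0, 0, 0],
  ],
)

```text
time_s: 7.17
tcp_pos: [0.5035, 0.0447, 0.0618]
ee_rot: [[-0.892, -0.453, -0.001], [-0.453, 0.892, -0.0], [0.0, 0.0, -1.0]]
wrist_force: [0.5, 0.5, 1.0]
gripper_width: 0.003
```

Request:
jog_arm(
  moves=[
    [1, 0, 0, 0.001, 0, 0, 0],
    [1, 0, 0, 0.002, 0, 0, 0],
    [1, 0, 0, 0.003, 0, 0, 0],
    [1, 0, 0, 0.004, 0, 0, 0],
    [1, 0, 0, 0.005, 0, 0, 0],
    [1, 0, 0, 0.006, 0, 0, 0],
    [1, 0, 0, 0.007, 0, 0, 0],
    [1, 0, 0, 0.008, 0, 0, 0],
    [1, 0, 0, 0.008, 0, 0, 0],
    [1, 0, 0, 0.008, 0, 0, 0],
  ],
)

```text
time_s: 8.0
tcp_pos: [0.5039, 0.0449, 0.0547]
ee_rot: [[-0.892, -0.453, 0.0], [-0.453, 0.892, 0.0], [-0.0, 0.0, -1.0]]
wrist_force: [-3.1, 0.4, 5.2]
gripper_width: 0.004
```

Request:
jog_arm(
  moves=[
    [1, 0, 0, -0.006, 0, 0, 0],
    [1, 0, 0, -0.012, 0, 0, 0],
    [1, -0.003, -0.005, -0.013, 0, 0, 0],
    [1, -0.009, -0.015, -0.013, 0, 0, 0],
    [1, -0.015, -0.025, -0.013, 0, 0, 0],
    [1, -0.019, -0.0315, -0.013, 0, 0, 0],
    [1, -0.0208, -0.0344, -0.013, 0, 0, 0],
    [1, -0.0208, -0.0344, -0.013, 0, 0, 0],
    [1, -0.0208, -0.0344, -0.01, 0, 0, 0],
    [1, -0.0208, -0.0344, -0.008, 0, 0, 0],
  ],
)

```text
time_s: 8.83
tcp_pos: [0.5375, 0.0234, 0.0617]
ee_rot: [[-0.892, -0.452, -0.001], [-0.452, 0.892, -0.0], [0.001, 0.0, -1.0]]
wrist_force: [0.1, 0.0, 0.0]
gripper_width: 0.005
```

Request:
jog_arm(
  moves=[
    [1, 0, 0, 0.001, 0, 0, 0],
    [1, 0, 0, 0.002, 0, 0, 0],
    [1, 0, 0, 0.003, 0, 0, 0],
    [1, 0, 0, 0.004, 0, 0, 0],
    [1, 0, 0, 0.005, 0, 0, 0],
    [1, 0, 0, 0.006, 0, 0, 0],
    [1, 0, 0, 0.007, 0, 0, 0],
    [1, 0, 0, 0.008, 0, 0, 0],
    [1, 0, 0, 0.008, 0, 0, 0],
    [1, 0, 0, 0.008, 0, 0, 0],
  ],
)

```text
time_s: 9.67
tcp_pos: [0.5378, 0.0235, 0.0547]
ee_rot: [[-0.892, -0.453, -0.0], [-0.453, 0.892, -0.0], [0.0, 0.0, -1.0]]
wrist_force: [-2.8, 0.6, 5.9]
gripper_width: 0.004
```

Request:
jog_arm(
  moves=[
    [1, 0, 0, -0.006, 0, 0, 0],
    [1, 0, 0, -0.012, 0, 0, 0],
    [1, -0.004, -0.003, -0.013, 0, 0, 0],
    [1, -0.013, -0.01, -0.013, 0, 0, 0],
    [1, -0.022, -0.017, -0.013, 0, 0, 0],
    [1, -0.029, -0.0225, -0.013, 0, 0, 0],
    [1, -0.0315, -0.0245, -0.013, 0, 0, 0],
    [1, -0.0315, -0.0245, -0.013, 0, 0, 0],
    [1, -0.0315, -0.0245, -0.01, 0, 0, 0],
    [1, -0.0315, -0.0245, -0.008, 0, 0, 0],
  ],
)

```text
time_s: 10.5
tcp_pos: [0.5765, 0.0159, 0.0618]
ee_rot: [[-0.892, -0.452, -0.001], [-0.452, 0.892, 0.0], [0.001, 0.0, -1.0]]
wrist_force: [-0.1, -0.4, 0.4]
gripper_width: 0.005
```

Request:
jog_arm(
  moves=[
    [1, 0, 0, 0.001, 0, 0, 0],
    [1, 0, 0, 0.002, 0, 0, 0],
    [1, 0, 0, 0.003, 0, 0, 0],
    [1, 0, 0, 0.004, 0, 0, 0],
    [1, 0, 0, 0.005, 0, 0, 0],
    [1, 0, 0, 0.006, 0, 0, 0],
    [1, 0, 0, 0.007, 0, 0, 0],
    [1, 0, 0, 0.008, 0, 0, 0],
    [1, 0, 0, 0.008, 0, 0, 0],
    [1, 0, 0, 0.008, 0, 0, 0],
  ],
)

```text
time_s: 11.33
tcp_pos: [0.5771, 0.0159, 0.0547]
ee_rot: [[-0.892, -0.453, -0.0], [-0.453, 0.892, -0.0], [0.0, -0.0, -1.0]]
wrist_force: [-2.0, 0.1, 4.7]
gripper_width: 0.005
```

Request:
jog_arm(
  moves=[
    [1, 0, 0, -0.006, 0, 0, 0],
    [1, 0, 0, -0.012, 0, 0, 0],
    [1, -0.005, -0.0015, -0.013, 0, 0, 0],
    [1, -0.016, -0.005, -0.013, 0, 0, 0],
    [1, -0.027, -0.0083, -0.013, 0, 0, 0],
    [1, -0.035, -0.0107, -0.013, 0, 0, 0],
    [1, -0.0382, -0.0117, -0.013, 0, 0, 0],
    [1, -0.0382, -0.0117, -0.013, 0, 0, 0],
    [1, -0.0382, -0.0117, -0.01, 0, 0, 0],
    [1, -0.0382, -0.0117, -0.008, 0, 0, 0],
  ],
)

```text
time_s: 12.17
tcp_pos: [0.6158, 0.0227, 0.0618]
ee_rot: [[-0.892, -0.452, -0.001], [-0.452, 0.892, -0.0], [0.001, 0.0, -1.0]]
wrist_force: [0.3, 0.1, -0.8]
gripper_width: -0.001
```

Request:
jog_arm(
  moves=[
    [1, 0, 0, 0.001, 0, 0, 0],
    [1, 0, 0, 0.002, 0, 0, 0],
    [1, 0, 0, 0.003, 0, 0, 0],
    [1, 0, 0, 0.004, 0, 0, 0],
    [1, 0, 0, 0.005, 0, 0, 0],
    [1, 0, 0, 0.006, 0, 0, 0],
    [1, 0, 0, 0.007, 0, 0, 0],
    [1, 0, 0, 0.008, 0, 0, 0],
    [1, 0, 0, 0.008, 0, 0, 0],
    [1, 0, 0, 0.008, 0, 0, 0],
  ],
)

```text
time_s: 13.0
tcp_pos: [0.6163, 0.0227, 0.0547]
ee_rot: [[-0.892, -0.453, -0.0], [-0.453, 0.892, -0.0], [0.001, -0.0, -1.0]]
wrist_force: [-3.6, -0.1, 6.6]
gripper_width: 0.006
```

All five reached their stops at the same height. Next, rise straight up and move aside towards -y so I can look.

Request:
jog_arm(
  moves=[
    [1, 0, 0, -0.008, 0, 0, 0],
    [1, 0, 0, -0.025, 0, 0, 0],
    [1, 0, 0, -0.045, 0, 0, 0],
    [1, 0, 0, -0.065, 0, 0, 0],
    [1, 0, 0, -0.085, 0, 0, 0],
    [1, 0, 0, -0.105, 0, 0, 0],
    [1, 0, 0, -0.125, 0, 0, 0],
    [1, 0, 0, -0.145, 0, 0, 0],
    [1, 0, 0, -0.16, 0, 0, 0],
    [1, 0, 0, -0.165, 0, 0, 0],
  ],
)

```text
time_s: 13.83
tcp_pos: [0.6183, 0.0231, 0.2225]
ee_rot: [[-0.891, -0.453, 0.007], [-0.453, 0.891, 0.001], [-0.006, -0.002, -1.0]]
wrist_force: [-0.3, 0.4, 0.9]
gripper_width: 0.009
```

Request:
jog_arm(
  moves=[
    [1, 0.01, -0.02, 0, 0, 0, 0],
    [1, 0.022, -0.044, 0, 0, 0, 0],
    [1, 0.036, -0.07, 0, 0, 0, 0],
    [1, 0.05, -0.1, 0, 0, 0, 0],
    [1, 0.063, -0.126, 0, 0, 0, 0],
    [1, 0.077, -0.153, 0, 0, 0, 0],
    [1, 0.09, -0.18, 0, 0, 0, 0],
    [1, 0.1, -0.2, 0, 0, 0, 0],
    [1, 0.108, -0.216, 0, 0, 0, 0],
    [1, 0.112, -0.224, 0, 0, 0, 0],
  ],
)

```text
time_s: 14.67
tcp_pos: [0.6177, -0.2298, 0.2181]
ee_rot: [[-0.893, -0.451, -0.001], [-0.451, 0.893, 0.0], [0.001, 0.001, -1.0]]
wrist_force: [-0.2, 0.6, 0.1]
gripper_width: 0.007
```

```bash
python3 - <<'E'
from h import *
s=sense(); print(s["time_s"],s["tcp_pos"].round(4),s["wrist_force"].round(2))
for n in("top","scene"):
    c=capture(n); f=c["frame"]
    for p,a in blobs(f,(105,120,60),(128,255,255)):
        if 225<p[0]<330: print(n,p.round(1),a)
    for p,a in blobs(f,(0,0,150),(179,70,255),20): 
        if 225<p[0]<350 and 120<p[1]<270:print('w',p.round(1),a)
    x0,y0,w,h={"top":(220,120,140,155),"scene":(210,100,160,150)}[n]
    cv2.imwrite(f"pics/{n}2.png",cv2.resize(f[y0:y0+h,x0:x0+w,::-1],None,fx=3.6,fy=3.6,interpolation=cv2.INTER_CUBIC))
E
```

```text
14.6667 [ 0.6177 -0.2298  0.2181] [-0.2   0.59  0.07]
top [307.  141.8] 88
top [285.8 170. ] 41
top [288.5 186.5] 44
top [285.2 202.9] 42
top [275.8 217.1] 42
top [262.2 227.1] 42
w [277.8 136.9] 112
w [272.8 207.4] 1398
w [242.4 191.1] 470
w [324.9 212.6] 530
w [274.8 263.2] 28
scene [273.1 177.4] 70
scene [288.6 183.7] 65
scene [298.8 192.5] 67
scene [303.  202.9] 76
scene [299.9 213.9] 86
w [304.7 136.7] 98451
w [228.  122.2] 23
w [245.4 180.3] 151
w [292.  210.4] 955
w [307.7 195.2] 33
w [251.  220.5] 524
w [344.8 238.4] 107
w [292.6 248.2] 36
```

View pics/scene2.png

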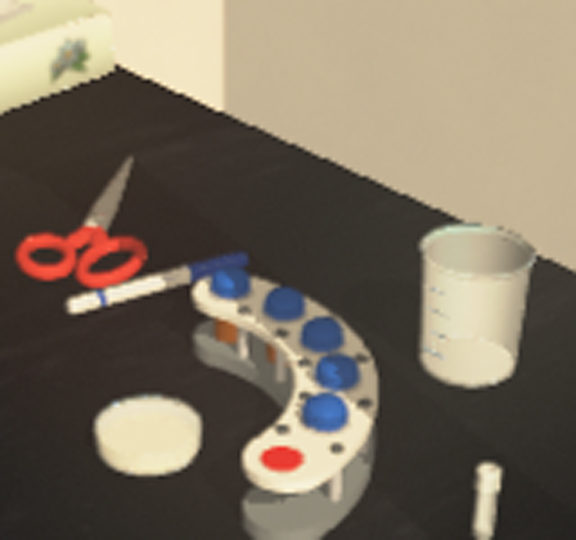

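```bash
python3 -c "
from station import *
print(finish_job())"
```

```text
the job is handed in; nothing more can be done
None
```

I pressed all five caps down in order, starting at the red disc, in one pass with the fingers shut. Between caps the tips rose only about 13 mm. I then lifted straight up, moved clear of the row and handed the job in at about 15 s; no verdict was reported.

**Last checks:**
- **Caps:** each press stopped at the same tip height, 0.0547 m, with an upward force of 4.7 to 6.6 N at the end of each press. In the scene camera every cap now sits 1.6 to 2.5 px lower than before. A full 5 mm press should show about 2.7 px, so the images agree in direction but only roughly in amount. I relied on the tip heights and forces.
- **Rack and other items:** in the top camera the caps, petri dish, beaker and vial moved by no more than about 0.4 px, roughly 1 mm. The white part of the marker shifted about 4 px (roughly 9 mm) in the top camera. It moved only 0.6 px in the scene camera and its blue cap 0.5 px in the top camera, so I put this down to the arm's shadow, since the arm never went near the marker.
- **At hand-in:** the tip was at about 0.22 m height, clear of the row, with no meaningful force on the wrist.

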